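# Clamp the telescopic tube and move its section to the next hole

### The job

Swing the upright handle of the vice lever so that the moving jaw clamps the square tube tight, and leave the lever there. Then pull up the lock plunger's knob on the sliding section, slide the section away from the vice to the very next hole in the tube, and let the pin down fully home in it; the tube must not slip along the vice, and the tools lying around stay where they are. Finish still gripping the knob, with the pin fully home: the program ends while holding it.

Things in the scene. Friction and masses are not known exactly. Their poses are not given: they have to be found in the camera images.
- stand: Fixed plywood board (300 x 66 mm, 22 mm high on four rubber feet) with a small grey vice at the end nearer the robot. Origin: on the worktop under the centre of the vice; its x axis runs along the tube, away from the vice towards the tube's free end; its y axis points to the side where the moving jaw and the lever are; z up. The vice's jaws are 60 mm long along x, their tops at height 78 mm.
- lever_pivot (a point): Point on the upright pivot axis of the vice lever, 110 mm above the worktop (the same height as lever_handle), 70 mm from the tube's centre line.
- lever_handle (a point): Middle of the gripping length of the lever's upright black round handle: diameter 16 mm, standing from height 89 to 132 mm, this point at 110 mm, 60 mm from the pivot. Below 86 mm is the flat lever arm. The handle can turn in the fingers while it travels round the pivot.
- lever (a joint): Angle of the vice lever (rad): 0 when it points along the stand's x, growing counter-clockwise seen from above (towards the stand's y) as the vice closes. It starts open at 0 to 0.35. The jaw advances 10 mm a radian and meets the tube at about 1.2 rad; the lever then stiffens and must be pushed a little on (some 8 to 12 N at the handle; friction alone takes about 5 N). Its friction keeps it, and the clamping force, when let go.
- jaw: Moving jaw of the vice (grey block, 60 x 20 x 36 mm, with a dark steel face). Slides along the stand's -y to clamp the tube. Origin: where the stand's origin is when fully open; it moves with the jaw.
- tube: Square aluminium tube 24 x 24 x 290 mm, lying along the stand's x, top at height 70 mm. Holes 11 mm wide in its top, 35 mm apart: the pin starts in the first one, two more follow away from the vice. Unclamped it slips easily along its length. Origin: a point below the tube that moves with it.
- section (a joint): Travel of the sliding section along the tube (m): 0 at the start hole, growing away from the vice; 0.035 at the next hole, 0.070 at the last one.
- plunger (a joint): Height of the lock plunger (m): 0 with the pin fully home in a hole, 0.016 fully pulled up. The pin (8 mm, round-ended) stands 10 mm deep in the hole, so it clears the tube above 0.010 and rests on the tube's top at 0.010. A spring pushes it down with 4 N at 0 and 8 N at 0.016.
- knob: Black knurled round knob on top of the plunger, diameter 24 mm, 28 mm tall; moves with the plunger. Origin: below the knob, at the height of the worktop when the pin is home.
- knob_mid (a point): Centre of the knob: 104 mm above the worktop with the pin home, 14 mm above the knob's underside. Beneath the knob is a steel collar 16 mm across with its top at height 87 mm, on the dark steel section (50 mm long, 34 mm wide, top at 75 mm).
- driver_flat: Screwdriver with orange handle in the open tool wallet (bystander).
- driver_cross: Screwdriver with red handle in the open tool wallet (bystander).
- hex_keys: Red hex key set, 22 x 86 x 28 mm, lying on the empty part of the open tool wallet beside the tube (bystander).

How it is judged:
By the outcome, as a careful person would: the job done as asked, in the order asked, and still so for the second after the job is handed in, while the arm keeps its last pose, push and grip.
It also fails if it takes over 48 s, if anything falls off the work surface, if the arm or the gripper's body presses on something with over 40 N, if the wrist force passes 120 N, or if a joint passes its speed limit or range.

### The arm

A 7-joint arm with a two-finger parallel gripper is mounted at the origin on a cart in front of the work surface, level with it; the furniture and walls round the work are solid. World frame = base frame: x ahead of the robot, y to its left, z up, the work surface at z = 0. Lengths are in m, angles in rad, forces in N, time in s.
With the tool pointing down it reaches from about 0.425 to 0.925 m from the base axis. Payload 6.8 kg.
Tool frame: the origin (TCP) lies on the centre line of the jaws, within the pads' length; the fingertips stand bot.finger_overhang ahead of it and the grasp point (between the pads) lies 3 mm ahead of it (bot.finger_overhang is the distance from the TCP to the fingertips, in m); z points along the fingers, y is the direction in which the jaws open and shut (so a half turn about z gives the same grasp; the last joint's range is limited). The gripper opens to 85 mm and grips with 20 to 120 N. Pads are 22 mm wide; open, the fingers measure 114 mm over their backs; the gripper's body (76 mm by 85 mm) begins 54 mm behind the grasp point. The pads swing forward as they close: fully open they stand 13 mm farther back than shut.
Start: joints at [1.241, 0.477, 0.022, 1.555, -0.011, 1.109, -0.083], TCP at [0.148, -0.658, 0.253] pointing down, gripper open.
Joint ranges: [-2.96, 2.96], [-0.34, 2.1], [-1.41, 1.46], [0.24, 2.44], [-1.37, 4.51], [0.17, 1.92], [-2.96, 2.96]. Speed limits (rad/s): [2.39, 2.39, 3.14, 3.14, 3.14, 3.14, 3.14].

### API

Orientations are given as a unit quaternion [w, x, y, z].
In Python, from station import bot gives the robot as it stands.
- The arm moves only by the tool drive_tool, never from a script. Its argument "increments" is text: rows parted by semicolons, each of 4 numbers parted by spaces: the shift along the world's x, y, z in m, then the turn about the world's z in rad. In form: tx ty tz spin; .... A call has 1 to 12 rows; each row shifts and turns the commanded pose from where the row before left it; what a row does not reach is not made up. A row lasts 1/12 s, in which the tool goes at most 41.7 mm and 7.16 degrees, less where a joint would pass 70% of its speed; a pose out of reach is approached as far as the arm can. A call is refused whole if a number of a shift passes 0.0417 or a number of a turn 0.125, either way. A call with a gripper value outside its range is refused whole. "grip" is the opening, from 0 (shut) to 1 (fully open), set as the call begins (left out, the last holds). The fingers move at their own pace and stop on an object; "squeeze" is the grip in N (left out, the last holds). Time passes only in rows, so rows that do not move let the fingers close. It gives the time, the measured TCP pose, the force and the opening at its end, in the units of the state.
- bot.get_obs(): the state, without advancing time (a new reading comes with each control period).
- bot.read_camera(name): name is "scene" or "top"; returns the picture (384x512x3 uint8, red, green, blue); there is no depth.
- bot.calibration(name): a dict with "fx", "fy", "cx", "cy" (pixels), "camera_from_world" (4x4, takes a point from world to camera coordinates). Camera axes: x right, y down, z forward; pixel columns grow to the right and rows downward; lengths in m; the calibration is good to about 2 mm. A picture is of the moment at which its call begins. calibration takes no time and is no camera call.
- bot.hand_in(): hands the job in, once; it reports no verdict.
The state is a dict: "t": time; "q": joint angles; "joint_vel": joint speeds; "joint_torque": joint torques, N m; "eef_pos": TCP position; "tool_rot": TCP orientation; "contact_force": force on the tool from outside, world axes, zero at the start; "torque": the same for the moment, N m; "gripper_width": opening from 0.0 (shut) to 1.0 (fully open).
Only numpy, scipy, OpenCV 4.12 (cv2) and the standard library are available. Lean on these libraries where they do the work, as an engineer would, in place of code of your own. Each camera call takes 0.05 s, during which the arm holds its last target.

## Working session

There is one attempt and no reset: what is moved stays moved. The work goes in short steps, Python scripts to look and compute and a tool call to move; the robot and the scene stay as the last step left them, time stands still between calls to the robot, and variables do not carry over. Pictures are saved under pics/ and viewed, and the job is handed in when it is done.

Besides the shell and the picture viewer there is one more tool, called after "Call:" by a JSON object that holds its "fn" and its "kwargs", one argument or row to a line. drive_tool: Moves the arm, as the interface text tells. Its arguments: {"type":"object","properties":{"increments":{"type":"string"},"grip":{"type":"number"},"squeeze":{"type":"number"}},"required":["increments"]}

```bash
ls; mkdir -p pics
python3 - <<'E'
from station import bot
import cv2
for n in("scene","top"):
    im=bot.read_camera(n); cv2.imwrite(f"pics/{n}0.png",cv2.resize(im[:,:,::-1],(768,576),interpolation=cv2.INTER_CUBIC))
    c=bot.calibration(n); print(n,c)
o=bot.get_obs(); print(o, bot.finger_overhang)
E
```

```text
pics
scene {'fx': 390.30523905513434, 'fy': 390.30523905513434, 'cx': 250.58039403364424, 'cy': 186.392384520373, 'camera_from_world': array([[ 0.69921553, -0.7148782 , -0.00684169, -0.30083922],
       [-0.39871872, -0.38200387, -0.83372443,  0.35262915],
       [ 0.59339786,  0.58568098, -0.55213835,  0.48487671],
       [ 0.        ,  0.        ,  0.        ,  1.        ]])}
top {'fx': 379.1925864939681, 'fy': 379.1925864939681, 'cx': 257.951696618556, 'cy': 196.5521648443214, 'camera_from_world': array([[ 0.02718601, -0.99962721, -0.00252082,  0.10072136],
       [-0.99796802, -0.02699534, -0.05771549,  0.58140523],
       [ 0.05762593,  0.00408475, -0.99832989,  0.91473667],
       [ 0.        ,  0.        ,  0.        ,  1.        ]])}
{'t': 0.1, 'q': array([ 1.24089606,  0.47770688,  0.02233881,  1.55633857, -0.01148678,
        1.10928245, -0.08310555]), 'joint_vel': array([ 0.00087518, -0.0030659 ,  0.00050043, -0.00370277, -0.00182   ,
        0.00094873, -0.00050951]), 'joint_torque': array([ 4.09084372e-03, -5.97763002e+01,  1.61363494e+00, -2.81953436e+01,
        1.28515330e-02,  5.07298711e-03, -2.91942752e-05]), 'eef_pos': array([ 0.14837532, -0.65799236,  0.25243582]), 'tool_rot': array([-7.89149499e-04,  9.93855235e-01,  1.10684806e-01, -1.51344485e-04]), 'contact_force': array([-0.19666542,  0.10811948, -0.71937138]), 'torque': array([-0.02476636,  0.01271515,  0.00714176]), 'gripper_width': 0.9982938340023125} 0.022
```

View pics/scene0.png

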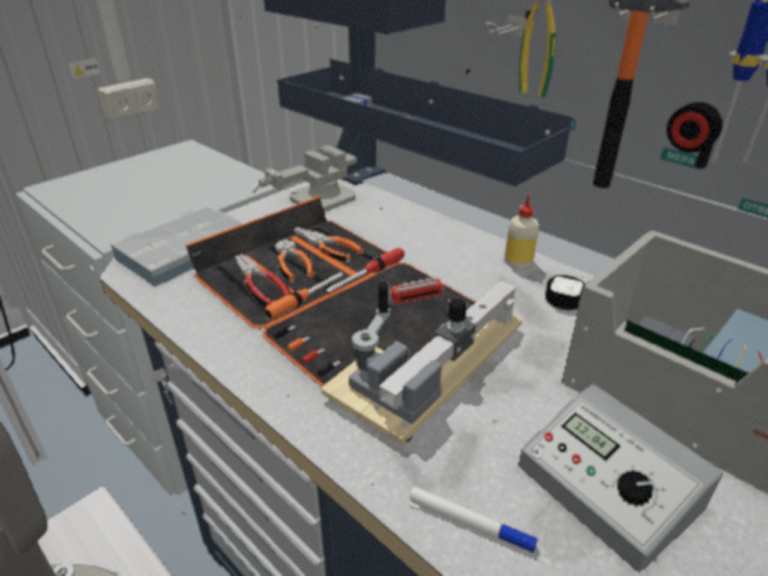

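View pics/top0.png

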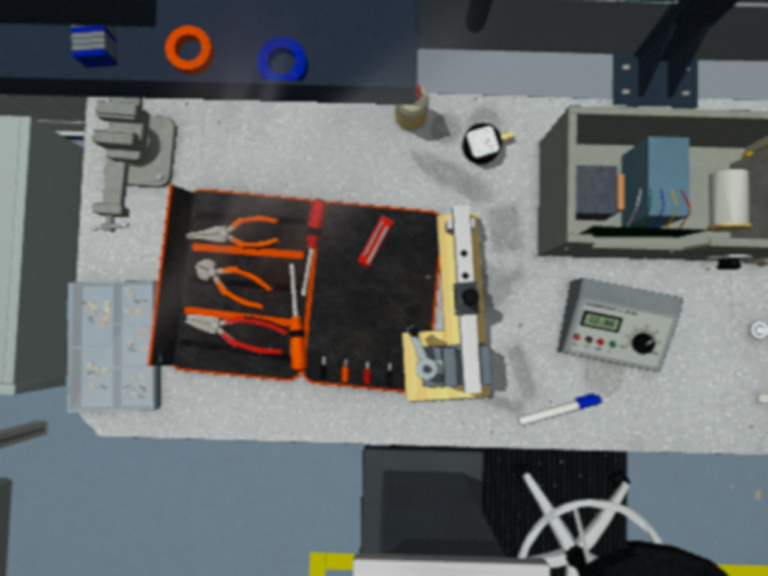

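Run:
```python
from station import bot
import cv2
im=bot.read_camera("top")[:,:,::-1]; cv2.imwrite("pics/t1.png",cv2.resize(im[130:275,255:340],None,fx=4,fy=4,interpolation=cv2.INTER_CUBIC))
im=bot.read_camera("scene")[:,:,::-1]; cv2.imwrite("pics/s1.png",cv2.resize(im[175:295,210:355],None,fx=5,fy=5,interpolation=cv2.INTER_CUBIC))
```

```text
(no output)
```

View pics/t1.png

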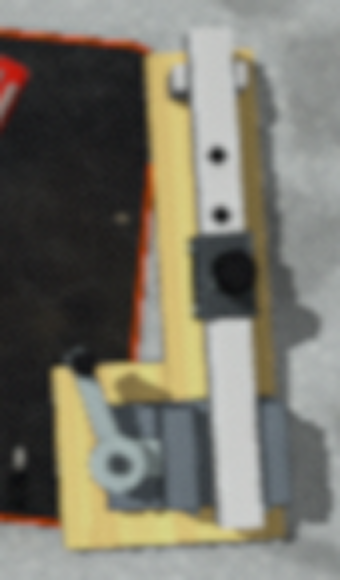

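View pics/s1.png

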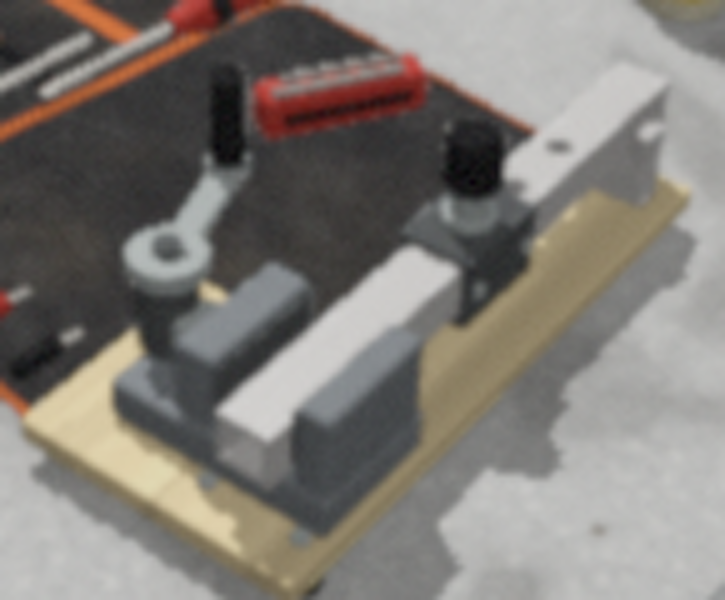

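```bash
cat > h.py <<'E'
from station import bot
import numpy as np, cv2
C={n:bot.calibration(n) for n in("scene","top")}
def P(n):
    c=C[n];K=np.array([[c['fx'],0,c['cx']],[0,c['fy'],c['cy']],[0,0,1]]);return K@c['camera_from_world'][:3]
def px(n,u,v):
    return ((u+.5)/4-.5+255,(v+.5)/4-.5+130) if n=="top" else ((u+.5)/5-.5+210,(v+.5)/5-.5+175)
def bp(n,p,z):
    c=C[n];R=c['camera_from_world'][:3,:3];t=c['camera_from_world'][:3,3]
    d=R.T@np.array([(p[0]-c['cx'])/c['fx'],(p[1]-c['cy'])/c['fy'],1]);o=-R.T@t
    return o+d*(z-o[2])/d[2]
def tri(pt,ps):
    X=cv2.triangulatePoints(P("top"),P("scene"),np.array(pt,float).reshape(2,1),np.array(ps,float).reshape(2,1)).ravel();return X[:3]/X[3]
def proj(n,X):
    x=P(n)@np.append(X,1);return x[:2]/x[2]
E
python3 - <<'E'
from h import *
np.set_printoptions(precision=4,suppress=True)
a=bp("top",px("top",240,527),.07);b=bp("top",px("top",210,29),.07)
print("tube",a,b,np.linalg.norm(b-a),np.arctan2(*(b-a)[[1,0]]))
print("tube scene ends", bp("scene",px("scene",(220+265)/2,(410+440)/2),.07), bp("scene",px("scene",(607+667)/2,(62+88)/2),.07))
print("h top",bp("top",px("top",80,360),.12),"h scene mid",bp("scene",px("scene",228,115),.110), "top",bp("scene",px("scene",228,70),.132),"bot",bp("scene",px("scene",228,160),.089))
print("piv",bp("top",px("top",121,463),.09),bp("scene",px("scene",168,248),.09),tri(px("top",121,463),px("scene",168,248)))
print("knob",bp("top",px("top",235,271),.113),bp("scene",px("scene",473,158),.104),bp("scene",px("scene",473,135),.118))
for h in((217,155),(221,215)): print("hole",bp("top",px("top",*h),.07))
print(bp("scene",px("scene",559,147),.07))
E
```

```text
tube [ 0.4301 -0.0177  0.07  ] [0.7182 0.0051 0.07  ] 0.28900538996629827 0.07923272789534493
tube scene ends [ 0.4309 -0.0187  0.07  ] [0.714  0.0063 0.07  ]
h top [0.5232 0.0784 0.12  ] h scene mid [0.5239 0.0776 0.11  ] top [0.5235 0.0772 0.132 ] bot [0.5225 0.0763 0.089 ]
piv [0.466  0.0527 0.09  ] [0.4652 0.0529 0.09  ] [0.4657 0.053  0.0897]
knob [ 0.5744 -0.006   0.113 ] [ 0.5754 -0.0061  0.104 ] [ 0.5715 -0.0079  0.118 ]
hole [ 0.6442 -0.0004  0.07  ]
hole [ 0.6093 -0.0034  0.07  ]
[ 0.6451 -0.0008  0.07  ]
```

Call:
{"fn": "drive_tool", "kwargs": {
  "increments": "0.03 0.026 0 0;0.03 0.026 0 0;0.03 0.026 0 0;0.03 0.026 0 0;0.03 0.026 0 0;0.03 0.026 0 0;0.03 0.026 0 0;0.03 0.026 0 0;0.03 0.026 0 0;0.032 0.024 0 0",
  "grip": 0.6,
  "squeeze": 30
}}

```text
t: 1.03
eef_pos: [0.4513, -0.3988, 0.2534]
tool_rot: [-0.0, 0.994, 0.111, -0.0]
contact_force: [1.2, -0.7, 0.7]
gripper_width: 0.604
```

Call:
{"fn": "drive_tool", "kwargs": {
  "increments": "0.006 0.04 0 0.03;0.006 0.04 0 0.03;0.006 0.04 0 0.03;0.006 0.04 0 0.03;0.006 0.04 0 0.03;0.006 0.04 0 0.03;0.006 0.04 0 0;0.006 0.04 0 0;0.006 0.04 0 0;0.006 0.04 0 0;0.006 0.038 0 0;0.006 0.038 0 0"
}}

```text
t: 2.03
eef_pos: [0.5224, 0.0774, 0.2534]
tool_rot: [0.0, 0.98, 0.2, 0.0]
contact_force: [0.8, -1.2, 0.6]
gripper_width: 0.601
```

Call:
{"fn": "drive_tool", "kwargs": {
  "increments": "0 0 -0.03 0;0 0 -0.03 0;0 0 -0.03 0;0 0 -0.02 0;0.001 0 -0.015 0;0 0 -0.015 0;0 0 0 0"
}}

```text
t: 2.62
eef_pos: [0.5215, 0.075, 0.1105]
tool_rot: [-0.0, 0.98, 0.2, -0.003]
contact_force: [-0.8, -0.1, -0.0]
gripper_width: 0.6
```

Run:
```python
from station import bot
import cv2
print(bot.get_obs()['q'])
im=bot.read_camera("scene")[:,:,::-1]; cv2.imwrite("pics/s2.png",cv2.resize(im[135:295,200:355],None,fx=4,fy=4,interpolation=cv2.INTER_CUBIC))
```

```text
[ 0.03551663  0.45278384 -0.36730714  2.00507402  0.23693552  0.72960641
 -1.64534747]
```

View pics/s2.png

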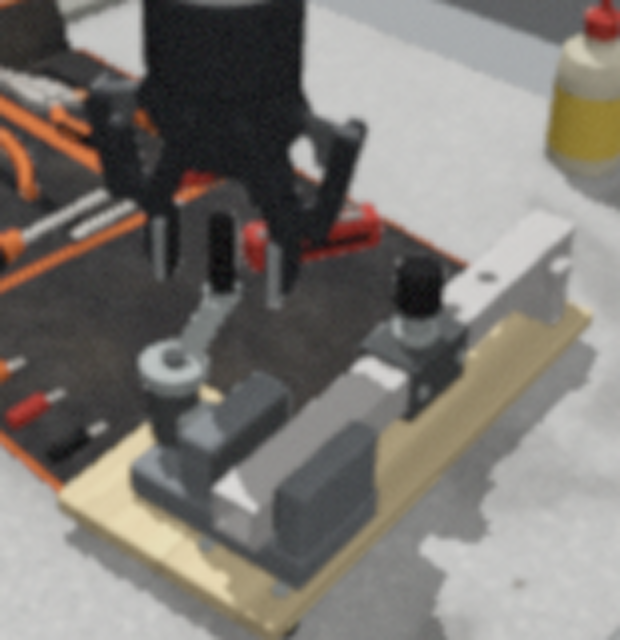

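Call:
{"fn": "drive_tool", "kwargs": {
  "increments": "0 0 0.002 0;0 0 0 0;0 0 0 0;0 0 0 0;0 0 0 0;0 0 0 0",
  "grip": 0,
  "squeeze": 30
}}

```text
t: 3.17
eef_pos: [0.5244, 0.0759, 0.1167]
tool_rot: [0.0, 0.98, 0.199, 0.001]
contact_force: [-0.3, 0.4, 7.2]
gripper_width: 0.178
```

```bash
python3 -c "
import numpy as np
t=.39+.1*np.arange(14);x=.06*np.cos(t);y=.06*np.sin(t)
print(np.c_[t[1:],np.diff(x),np.diff(y)].round(4))"
```

```text
[[ 4.90e-01 -2.60e-03  5.40e-03]
 [ 5.90e-01 -3.10e-03  5.10e-03]
 [ 6.90e-01 -3.60e-03  4.80e-03]
 [ 7.90e-01 -4.00e-03  4.40e-03]
 [ 8.90e-01 -4.50e-03  4.00e-03]
 [ 9.90e-01 -4.80e-03  3.50e-03]
 [ 1.09e+00 -5.20e-03  3.00e-03]
 [ 1.19e+00 -5.40e-03  2.50e-03]
 [ 1.29e+00 -5.70e-03  1.90e-03]
 [ 1.39e+00 -5.80e-03  1.40e-03]
 [ 1.49e+00 -5.90e-03  8.00e-04]
 [ 1.59e+00 -6.00e-03  2.00e-04]
 [ 1.69e+00 -6.00e-03 -4.00e-04]]
```

Call:
{"fn": "drive_tool", "kwargs": {
  "increments": "-0.0026 0.0054 0 0.1;0 0 0 0;-0.0031 0.0051 0 0.1;0 0 0 0;-0.0036 0.0048 0 0.1;0 0 0 0"
}}

```text
t: 3.67
eef_pos: [0.5153, 0.092, 0.1167]
tool_rot: [-0.0, 0.938, 0.346, 0.002]
contact_force: [-0.1, 2.0, 6.8]
gripper_width: 0.178
```

Call:
{"fn": "drive_tool", "kwargs": {
  "increments": "-0.004 0.0044 0 0.1;0 0 0 0;-0.0045 0.004 0 0.1;0 0 0 0;-0.0048 0.0035 0 0.1;0 0 0 0;-0.0052 0.003 0 0.1;0 0 0 0"
}}

```text
t: 4.33
eef_pos: [0.4973, 0.1075, 0.1167]
tool_rot: [0.0, 0.851, 0.525, 0.003]
contact_force: [3.0, 3.7, 5.4]
gripper_width: 0.177
```

Call:
{"fn": "drive_tool", "kwargs": {
  "increments": "-0.0054 0.0027 0 0.1;0 0 0 0;-0.0029 0.0012 0 0.05;0 0 0 0;0 0 0 0"
}}

```text
t: 4.75
eef_pos: [0.4893, 0.1114, 0.1167]
tool_rot: [0.0, 0.811, 0.585, 0.003]
contact_force: [2.8, 3.7, 4.8]
gripper_width: 0.174
```

Call:
{"fn": "drive_tool", "kwargs": {
  "increments": "-0.0028 0.001 0 0.05;0 0 0 0;0 0 0 0"
}}

```text
t: 5.0
eef_pos: [0.4865, 0.1124, 0.1167]
tool_rot: [0.0, 0.796, 0.605, 0.003]
contact_force: [3.4, 4.0, 4.8]
gripper_width: 0.175
```

Call:
{"fn": "drive_tool", "kwargs": {
  "increments": "-0.0029 0.0009 0 0.05;0 0 0 0;0 0 0 0"
}}

```text
t: 5.25
eef_pos: [0.4835, 0.1134, 0.1167]
tool_rot: [0.0, 0.78, 0.625, 0.003]
contact_force: [3.1, 4.5, 5.6]
gripper_width: 0.182
```

Call:
{"fn": "drive_tool", "kwargs": {
  "increments": "-0.0029 0.0007 0 0.05;0 0 0 0;0 0 0 0"
}}

```text
t: 5.5
eef_pos: [0.481, 0.1141, 0.1167]
tool_rot: [0.0, 0.765, 0.644, 0.003]
contact_force: [3.8, 3.4, 4.0]
gripper_width: 0.182
```

Call:
{"fn": "drive_tool", "kwargs": {
  "increments": "-0.0029 0.0005 0 0.05;0 0 0 0;0 0 0 0"
}}

```text
t: 5.75
eef_pos: [0.4788, 0.1144, 0.1167]
tool_rot: [0.001, 0.748, 0.663, 0.003]
contact_force: [7.2, 3.9, 1.5]
gripper_width: 0.178
```

Call:
{"fn": "drive_tool", "kwargs": {
  "increments": "-0.002 0.0003 0 0.03;0 0 0 0;0 0 0 0"
}}

```text
t: 6.0
eef_pos: [0.4775, 0.1147, 0.1167]
tool_rot: [0.001, 0.739, 0.674, 0.004]
contact_force: [10.3, 4.4, -0.3]
gripper_width: 0.175
```

Call:
{"fn": "drive_tool", "kwargs": {
  "increments": "-0.002 0.0002 0 0.02;0 0 0 0;0 0 0 0"
}}

```text
t: 6.25
eef_pos: [0.4761, 0.1149, 0.1168]
tool_rot: [0.001, 0.732, 0.681, 0.005]
contact_force: [12.3, 3.7, -2.9]
gripper_width: 0.178
```

Call:
{"fn": "drive_tool", "kwargs": {
  "increments": "-0.0015 0.0001 0 0.02;0 0 0 0;0 0 0 0"
}}

```text
t: 6.5
eef_pos: [0.4753, 0.1149, 0.1168]
tool_rot: [0.002, 0.725, 0.689, 0.005]
contact_force: [14.0, 4.1, -6.5]
gripper_width: 0.178
```

Run:
```python
from station import bot
import cv2
im=bot.read_camera("scene")[:,:,::-1]; cv2.imwrite("pics/s3.png",cv2.resize(im[135:295,200:355],None,fx=4,fy=4,interpolation=cv2.INTER_CUBIC))
```

```text
(no output)
```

View pics/s3.png

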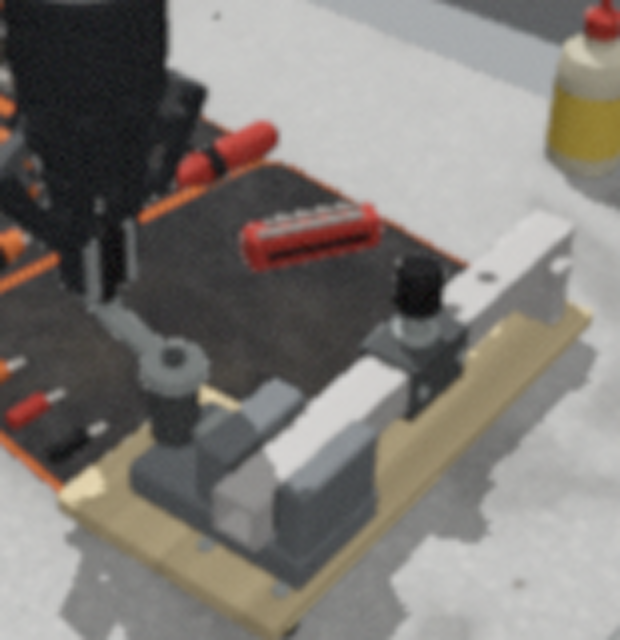

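Call:
{"fn": "drive_tool", "kwargs": {
  "increments": "0.002 0 0 0;0 0 0 0;0 0 0 0;0 0 0 0",
  "grip": 0.55
}}

```text
t: 6.88
eef_pos: [0.4714, 0.113, 0.1149]
tool_rot: [-0.0, 0.724, 0.689, -0.001]
contact_force: [-0.3, -0.0, -0.2]
gripper_width: 0.548
```

Call:
{"fn": "drive_tool", "kwargs": {
  "increments": "0 0 0.035 0;0 0 0.035 0;0 0 0.035 0;0 0 0 0;0.02 -0.024 0 0.06;0.02 -0.024 0 0.07;0.02 -0.024 0 0;0.02 -0.024 0 0;0.02 -0.02 0 0;0 0 0 0;0 0 0 0",
  "grip": 0.6
}}

```text
t: 7.8
eef_pos: [0.5724, -0.0042, 0.2194]
tool_rot: [-0.001, 0.679, 0.734, -0.0]
contact_force: [-0.9, 0.8, 0.3]
gripper_width: 0.598
```

Run:
```python
from station import bot
import cv2
o=bot.get_obs();print(o['eef_pos'],o['q'])
im=bot.read_camera("scene")[:,:,::-1]; cv2.imwrite("pics/s4.png",cv2.resize(im[175:295,210:355],None,fx=5,fy=5,interpolation=cv2.INTER_CUBIC))
im=bot.read_camera("top")[:,:,::-1]; cv2.imwrite("pics/t4.png",cv2.resize(im[130:275,255:340],None,fx=4,fy=4,interpolation=cv2.INTER_CUBIC))
```

```text
[ 0.57236939 -0.00420806  0.21943407] [ 0.42537587  0.42660458 -0.67627252  1.80390465  0.30814702  1.0203899
 -0.29346924]
```

View pics/s4.png

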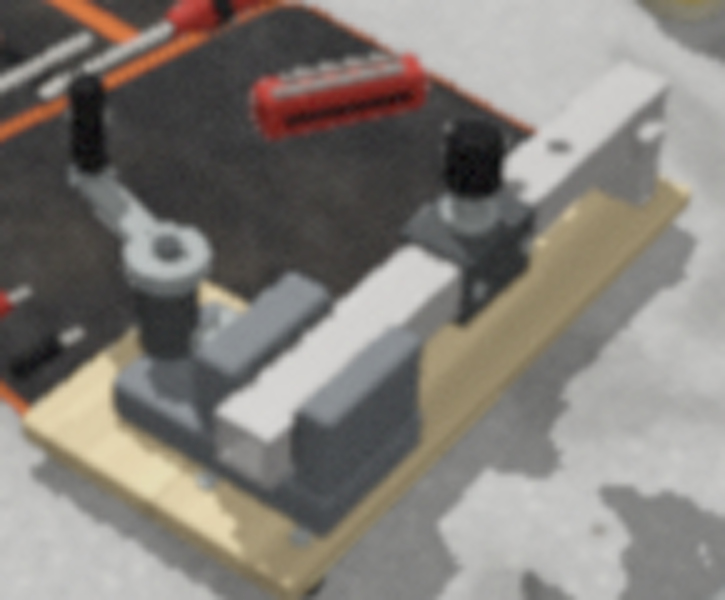

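View pics/t4.png

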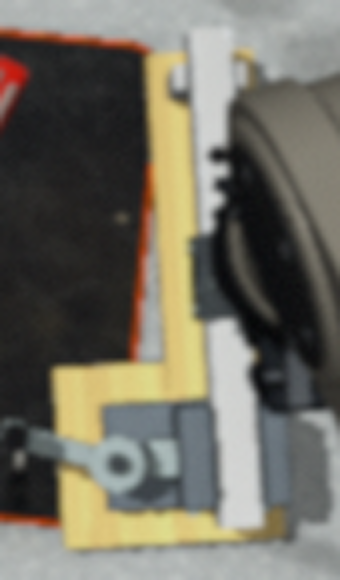

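Call:
{"fn": "drive_tool", "kwargs": {
  "increments": "0.0026 -0.0018 -0.03 0;0 0 -0.03 0;0 0 -0.02 0;0 0 -0.01 0;0 0 -0.01 0;0 0 -0.008 0;0 0 0 0;0 0 0 0"
}}

```text
t: 8.57
eef_pos: [0.5753, -0.0041, 0.1128]
tool_rot: [0.0, 0.678, 0.735, 0.0]
contact_force: [0.0, -0.5, -0.1]
gripper_width: 0.598
```

Run:
```python
from h import *
for n,p in(("scene",px("scene",88,125)),("top",px("top",15,432))): print(bp(n,p,.11 if n=="scene" else .12))
im=bot.read_camera("scene")[:,:,::-1]; cv2.imwrite("pics/s5.png",cv2.resize(im[155:275,210:355],None,fx=5,fy=5,interpolation=cv2.INTER_CUBIC))
```

```text
[0.4803798 0.1129462 0.11     ]
[0.48324844 0.11267945 0.12      ]
```

View pics/s5.png

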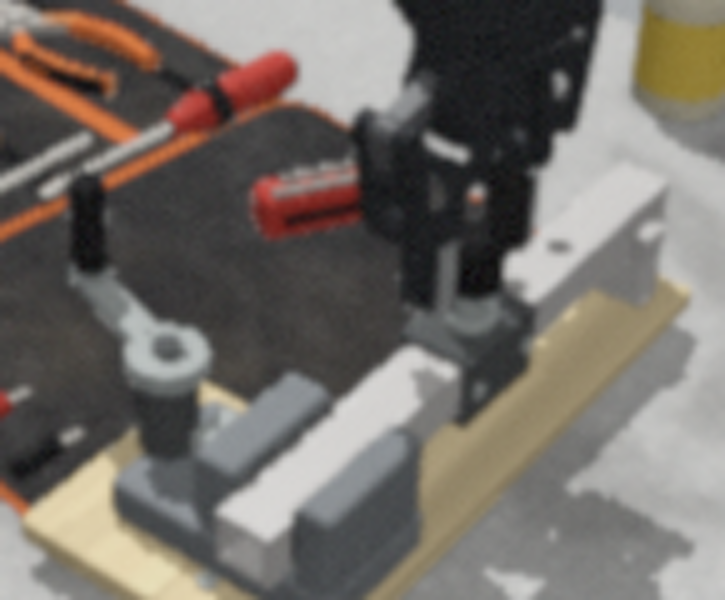

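Run:
```python
import cv2,numpy as np
a=cv2.imread("pics/s3.png"); b=cv2.imread("pics/s4.png")
A=cv2.resize(a,(155*8,160*8),interpolation=cv2.INTER_CUBIC); B=cv2.resize(b,(145*8,120*8),interpolation=cv2.INTER_CUBIC)
# orig window cols 212-262 rows 185-250
A=A[(185-135)*8:(250-135)*8,(212-200)*8:(260-200)*8]; B=B[(185-175)*8:(250-175)*8,(212-210)*8:(260-210)*8]
cv2.imwrite("pics/cmp.png",np.hstack([A,B]))
```

```text
(no output)
```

View pics/cmp.png

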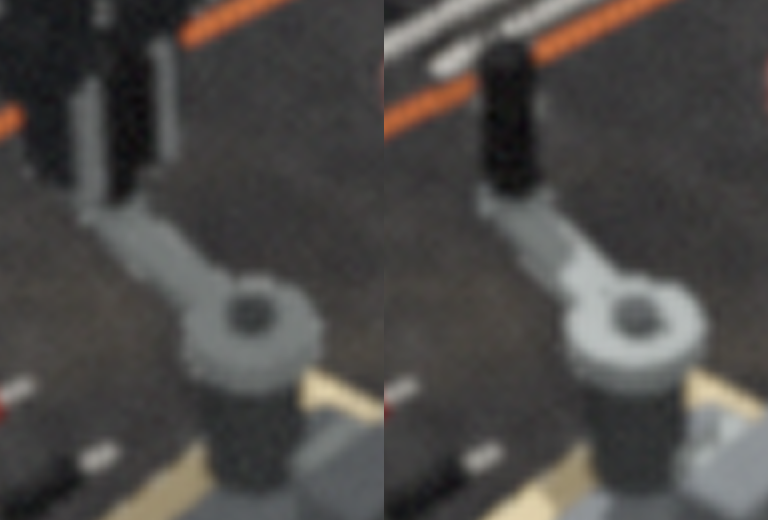

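Call:
{"fn": "drive_tool", "kwargs": {
  "increments": "0 0 0.035 0;0 0 0.03 0;0 0 0.02 0;-0.02 0.024 0 -0.08;-0.02 0.024 0 -0.08;-0.02 0.024 0 -0.08;-0.02 0.024 0 0;-0.015 0.0225 0 0;0 0 -0.03 0;0 0 -0.03 0;0 0 -0.023 0;0 0 0 0"
}}

```text
t: 9.62
eef_pos: [0.4779, 0.1134, 0.1117]
tool_rot: [-0.001, 0.761, 0.649, -0.002]
contact_force: [-1.8, -0.5, 0.1]
gripper_width: 0.598
```

Call:
{"fn": "drive_tool", "kwargs": {
  "increments": "0 0 0.003 0;0 0 0 0;0 0 0 0;0 0 0 0;0 0 0 0",
  "grip": 0,
  "squeeze": 20
}}

```text
t: 10.03
eef_pos: [0.4816, 0.1146, 0.1195]
tool_rot: [0.001, 0.761, 0.649, 0.002]
contact_force: [-0.6, 0.0, 7.3]
gripper_width: 0.178
```

Call:
{"fn": "drive_tool", "kwargs": {
  "increments": "-0.003 0.0005 0 0;0 0 0 0;0 0 0 0"
}}

```text
t: 10.28
eef_pos: [0.4805, 0.1148, 0.1195]
tool_rot: [0.002, 0.761, 0.648, 0.003]
contact_force: [6.0, -0.4, 0.8]
gripper_width: 0.18
```

Call:
{"fn": "drive_tool", "kwargs": {
  "increments": "-0.003 0.0005 0 0;0 0 0 0;0 0 0 0"
}}

```text
t: 10.53
eef_pos: [0.4788, 0.1154, 0.1196]
tool_rot: [0.002, 0.761, 0.648, 0.005]
contact_force: [11.1, -0.7, -4.0]
gripper_width: 0.178
```

Call:
{"fn": "drive_tool", "kwargs": {
  "increments": "-0.003 0.0004 0 0;0 0 0 0;0 0 0 0"
}}

```text
t: 10.78
eef_pos: [0.4768, 0.116, 0.1196]
tool_rot: [0.002, 0.761, 0.648, 0.006]
contact_force: [14.4, 0.6, -7.8]
gripper_width: 0.182
```

Call:
{"fn": "drive_tool", "kwargs": {
  "increments": "0.0015 -0.0002 0 0;0 0 0 0;0 0 0 0"
}}

```text
t: 11.03
eef_pos: [0.4771, 0.116, 0.1196]
tool_rot: [0.002, 0.761, 0.648, 0.004]
contact_force: [9.8, 0.0, -3.7]
gripper_width: 0.178
```

Call:
{"fn": "drive_tool", "kwargs": {
  "increments": "0.0015 -0.0002 0 0;0 0 0 0;0 0 0 0"
}}

```text
t: 11.28
eef_pos: [0.4778, 0.1159, 0.1196]
tool_rot: [0.002, 0.761, 0.648, 0.004]
contact_force: [7.3, 0.5, -0.4]
gripper_width: 0.178
```

Call:
{"fn": "drive_tool", "kwargs": {
  "increments": "0.0015 -0.0002 0 0;0 0 0 0;0 0 0 0"
}}

```text
t: 11.53
eef_pos: [0.4784, 0.1158, 0.1195]
tool_rot: [0.001, 0.761, 0.648, 0.003]
contact_force: [5.0, 0.8, 5.2]
gripper_width: 0.18
```

Call:
{"fn": "drive_tool", "kwargs": {
  "increments": "0.0015 -0.0002 0 0;0 0 0 0;0 0 0 0"
}}

```text
t: 11.78
eef_pos: [0.4791, 0.1155, 0.1194]
tool_rot: [0.001, 0.761, 0.648, 0.002]
contact_force: [2.3, 0.2, 9.1]
gripper_width: 0.18
```

Call:
{"fn": "drive_tool", "kwargs": {
  "increments": "0.001 0 0 0;0 0 0 0;0 0 0 0"
}}

```text
t: 12.03
eef_pos: [0.4797, 0.1155, 0.1194]
tool_rot: [0.001, 0.761, 0.649, 0.002]
contact_force: [-0.1, 1.2, 10.6]
gripper_width: 0.183
```

Call:
{"fn": "drive_tool", "kwargs": {
  "increments": "0 0 0 0;0 0 0 0;0 0 0 0",
  "grip": 0.5
}}

```text
t: 12.28
eef_pos: [0.4777, 0.1143, 0.1174]
tool_rot: [0.0, 0.761, 0.649, -0.0]
contact_force: [-0.5, 0.7, -0.5]
gripper_width: 0.497
```

Call:
{"fn": "drive_tool", "kwargs": {
  "increments": "0 0 0.035 0;0 0 0.035 0;0 0 0.035 0;0 0 0 0;0.02 -0.024 0 0.08;0.02 -0.024 0 0.08;0.02 -0.024 0 0.08;0.02 -0.024 0 0;0.015 -0.0235 0 0;0 0 0 0",
  "grip": 0.6
}}

```text
t: 13.12
eef_pos: [0.5753, -0.0117, 0.2214]
tool_rot: [0.001, 0.681, 0.732, -0.001]
contact_force: [-0.4, -0.3, -0.7]
gripper_width: 0.6
```

Run:
```python
from h import *
im=bot.read_camera("scene")[:,:,::-1]; cv2.imwrite("pics/s6.png",cv2.resize(im[175:295,210:355],None,fx=5,fy=5,interpolation=cv2.INTER_CUBIC))
b=cv2.imread("pics/s4.png");A=cv2.resize(b,(145*8,120*8),interpolation=cv2.INTER_CUBIC);B=cv2.resize(im[175:295,210:355],None,fx=8,fy=8,interpolation=cv2.INTER_CUBIC)
s=np.s_[80:600,16:400]
cv2.imwrite("pics/cmp2.png",np.hstack([A[s],B[s]]))
```

```text
(no output)
```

View pics/cmp2.png

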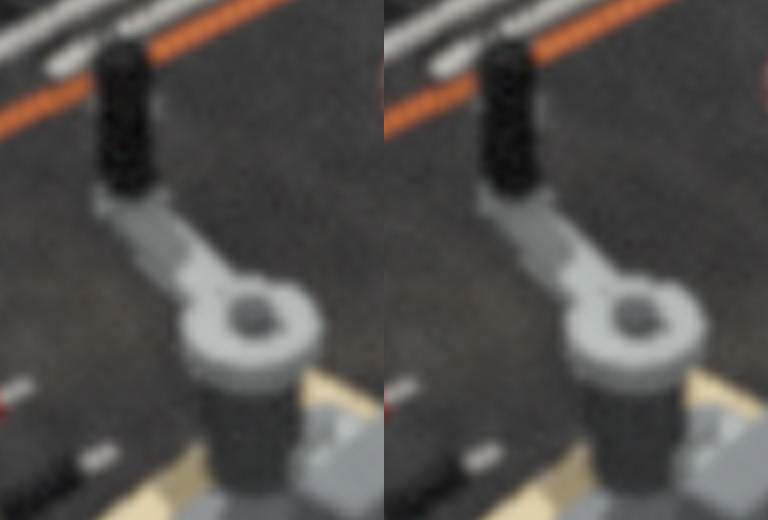

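View pics/s6.png

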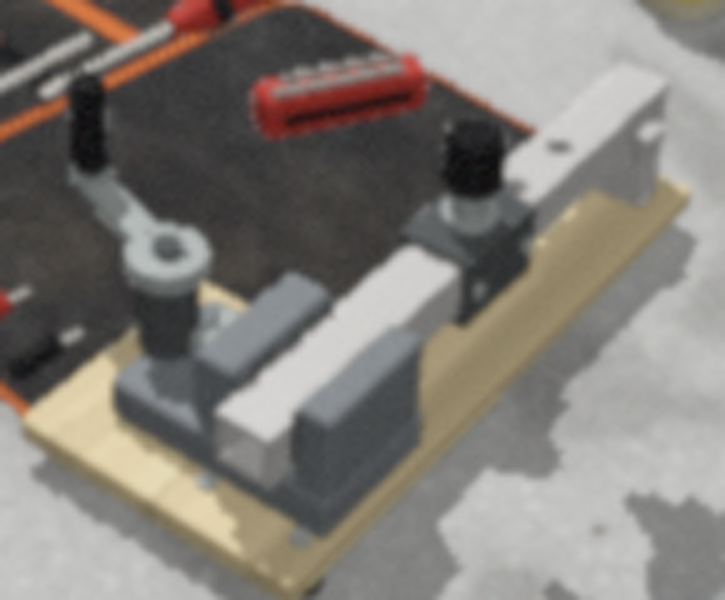

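Call:
{"fn": "drive_tool", "kwargs": {
  "increments": "0 0.0055 -0.03 0;0 0 -0.03 0;0 0 -0.02 0;0 0 -0.01 0;0 0 -0.01 0;0 0 -0.008 0;0 0 0 0;0 0 0 0"
}}

```text
t: 13.83
eef_pos: [0.5733, 0.0009, 0.1148]
tool_rot: [0.0, 0.678, 0.735, 0.0]
contact_force: [-0.7, 0.0, -0.4]
gripper_width: 0.6
```

Call:
{"fn": "drive_tool", "kwargs": {
  "increments": "0 0 0 0;0 0 0 0;0 0 0 0;0 0 0 0;0 0 0 0;0 0 0 0",
  "grip": 0,
  "squeeze": 45
}}

```text
t: 14.33
eef_pos: [0.5738, 0.0007, 0.1154]
tool_rot: [0.001, 0.678, 0.735, 0.001]
contact_force: [-1.9, -0.8, 6.6]
gripper_width: 0.26
```

Call:
{"fn": "drive_tool", "kwargs": {
  "increments": "0 0 0 0;0 0 0 0;0.001 -0.0065 -0.003 0;0 0 0 0;0 0 0 0",
  "grip": 0.5
}}

```text
t: 14.75
eef_pos: [0.5737, -0.0068, 0.1108]
tool_rot: [-0.0, 0.678, 0.735, -0.0]
contact_force: [0.5, 0.3, -0.8]
gripper_width: 0.501
```

Call:
{"fn": "drive_tool", "kwargs": {
  "increments": "0 0 0 0;0 0 0 0;0 0 0 0;0 0 0 0;0 0 0 0;0 0 0 0",
  "grip": 0,
  "squeeze": 50
}}

```text
t: 15.25
eef_pos: [0.5741, -0.0059, 0.1114]
tool_rot: [0.0, 0.678, 0.735, 0.0]
contact_force: [0.4, -0.5, 1.1]
gripper_width: 0.26
```

Call:
{"fn": "drive_tool", "kwargs": {
  "increments": "0 0 0.005 0;0 0 0.005 0;0 0 0.005 0;0 0 0 0;0 0 0 0"
}}

```text
t: 15.67
eef_pos: [0.5735, -0.0059, 0.1261]
tool_rot: [-0.0, 0.678, 0.735, -0.0]
contact_force: [0.4, 0.4, -8.3]
gripper_width: 0.263
```

Run:
```python
from h import *
im=bot.read_camera("scene")[:,:,::-1]; cv2.imwrite("pics/s7.png",cv2.resize(im[155:275,210:355],None,fx=5,fy=5,interpolation=cv2.INTER_CUBIC))
```

```text
(no output)
```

View pics/s7.png

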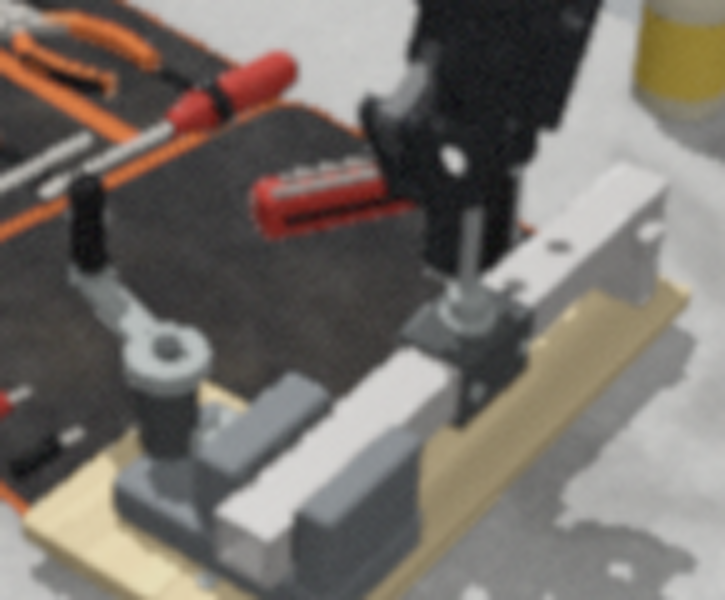

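Call:
{"fn": "drive_tool", "kwargs": {
  "increments": "0.002 0.0002 0 0;0.004 0.0003 0 0;0.004 0.0003 0 0;0.004 0.0003 0 0;0.004 0.0003 0 0;0.004 0.0003 0 0;0.003 0.0003 0 0;0 0 0 0;0 0 0 0"
}}

```text
t: 16.47
eef_pos: [0.5998, -0.0037, 0.1265]
tool_rot: [0.0, 0.678, 0.735, 0.001]
contact_force: [0.5, 0.4, -8.7]
gripper_width: 0.256
```

Run:
```python
from h import *
im=bot.read_camera("scene")[:,:,::-1]; cv2.imwrite("pics/s8.png",cv2.resize(im[155:275,210:355],None,fx=5,fy=5,interpolation=cv2.INTER_CUBIC))
```

```text
(no output)
```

View pics/s8.png

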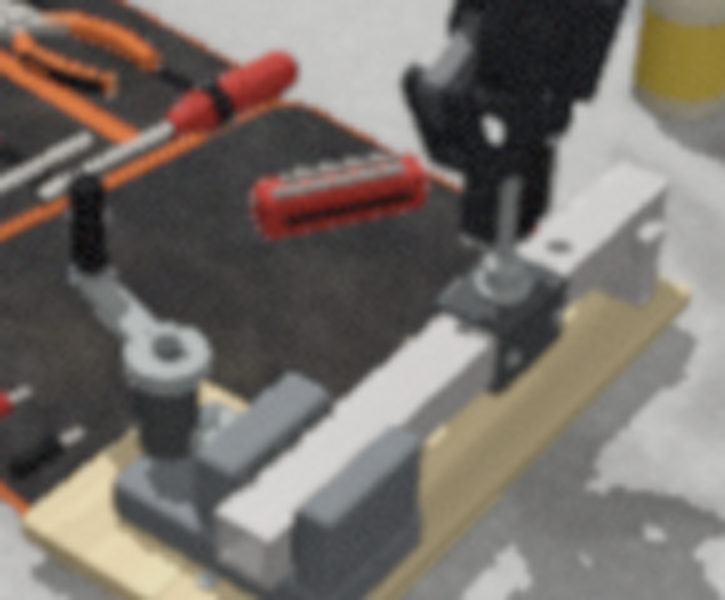

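Call:
{"fn": "drive_tool", "kwargs": {
  "increments": "0.003 0.0002 0 0;0.003 0.0002 0 0;0.0027 0.0002 0 0;0 0 0 0;0 0 0 0;0 0 0 0"
}}

```text
t: 17.02
eef_pos: [0.6082, -0.0031, 0.1265]
tool_rot: [0.0, 0.678, 0.735, 0.0]
contact_force: [0.3, 1.7, -9.5]
gripper_width: 0.259
```

Call:
{"fn": "drive_tool", "kwargs": {
  "increments": "0 0 -0.003 0;0 0 -0.003 0;0 0 -0.003 0;0 0 0 0;0 0 0 0"
}}

```text
t: 17.43
eef_pos: [0.6081, -0.0031, 0.1173]
tool_rot: [0.0, 0.678, 0.735, 0.0]
contact_force: [1.2, 2.3, -7.3]
gripper_width: 0.262
```

Call:
{"fn": "drive_tool", "kwargs": {
  "increments": "0 0 -0.002 0;0 0 -0.002 0;0 0 -0.002 0;0 0 0 0;0 0 0 0"
}}

```text
t: 17.85
eef_pos: [0.6082, -0.0031, 0.1115]
tool_rot: [0.0, 0.678, 0.735, 0.0]
contact_force: [1.9, 2.8, -4.8]
gripper_width: 0.261
```

Call:
{"fn": "drive_tool", "kwargs": {
  "increments": "0 0 -0.001 0;0 0 -0.001 0;0 0 0 0;0 0 0 0"
}}

```text
t: 18.18
eef_pos: [0.609, -0.003, 0.1113]
tool_rot: [0.001, 0.678, 0.735, 0.001]
contact_force: [0.5, 1.0, 8.7]
gripper_width: 0.26
```

Call:
{"fn": "drive_tool", "kwargs": {
  "increments": "0 0 0.0006 0;0 0 0 0;0 0 0 0"
}}

```text
t: 18.43
eef_pos: [0.6087, -0.003, 0.1113]
tool_rot: [0.001, 0.678, 0.735, 0.001]
contact_force: [-0.3, 1.0, 7.4]
gripper_width: 0.259
```

Run:
```python
from h import *
im=bot.read_camera("scene")[:,:,::-1]; cv2.imwrite("pics/s9.png",cv2.resize(im[155:275,210:355],None,fx=5,fy=5,interpolation=cv2.INTER_CUBIC))
im=bot.read_camera("top")[:,:,::-1]; cv2.imwrite("pics/t9.png",cv2.resize(im[100:290,90:345],None,fx=3,fy=3,interpolation=cv2.INTER_CUBIC))
```

```text
(no output)
```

View pics/s9.png

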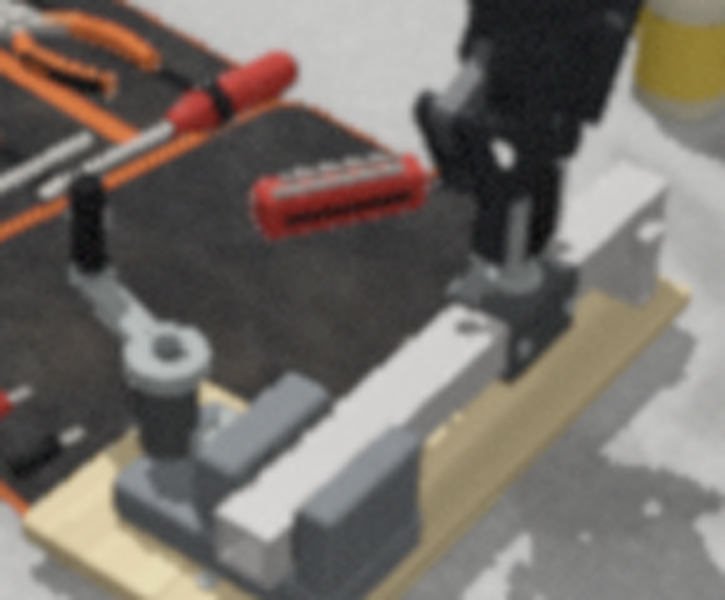

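View pics/t9.png

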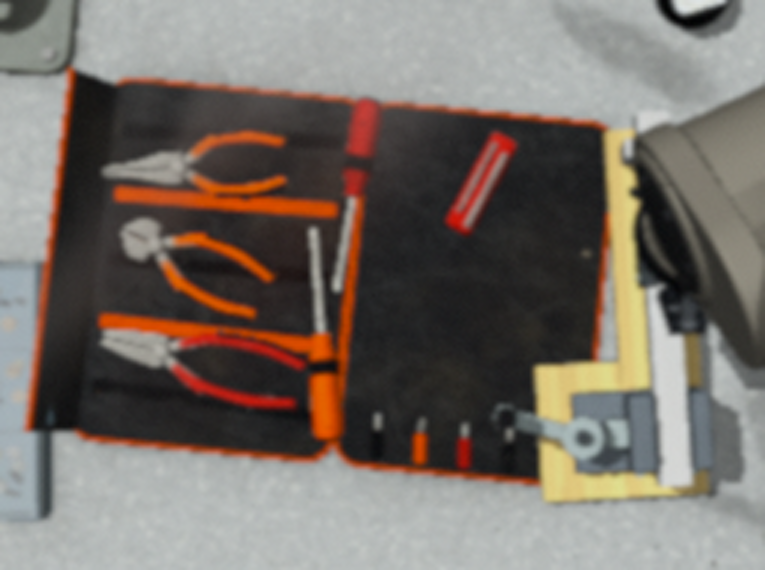

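```bash
python3 -c "
from station import bot
print(bot.hand_in())"
```

```text
the job is handed in; nothing more can be done
None
```

The vice is clamped and the pin is fully home in the next hole. I handed the job in at about 18.5 s, with the gripper still holding the knob.

- **Lever:** I swung it until the force at the handle reached about 14 N, above the quoted 8–12 N. After I let go, the handle looked a few millimetres back from the pushed position. I regripped it and pushed again to about 14 N. I then unloaded slowly and let go, and it came to rest in the same place. The cameras put the lever at about 1.23 rad, give or take 0.03. That is only just past the stated contact at 1.2, so the rising force is better evidence of clamping than the angle.
- **Knob:** My first grip was about 6 mm off centre along the pads, so I opened, recentred and gripped again before lifting.
- **Lock pin:** I lifted it about 15 mm, moved it 35 mm along the tube and lowered it. It stopped at TCP height 0.1113 m, against 0.1114 m when home at the start. At the end I was pressing it down with about 7 N.
- **Last pictures:** The start hole is uncovered behind the section, and the tube's ends are where they were. The hex keys and both screwdrivers look unmoved.

No check failed, but I did not measure the clamping force directly.

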